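Set the stroke of a spring-return slide unit

ROBOT

A 6-joint arm with a two-finger parallel gripper is mounted at the origin on the work surface. World frame = base frame: x ahead of the robot, y to its left, z up, the work surface at z = 0. Lengths are in mm, angles in degrees, forces in N, time in s.
With the tool pointing down it reaches from about 350 to 850 mm from the base axis. Payload 8.1 kg.
Tool frame: the origin (TCP) lies at the very end of the fingers, on their centre line; the grasp point (between the pads) lies 19 mm behind it; z points along the fingers, y is the line along which they close (so a half turn about z gives the same grasp; the last joint's range is limited). The gripper opens to 85 mm and grips with 20 to 120 N. Pads are 22 mm wide; open, the fingers measure 114 mm over their backs; the gripper's body (76 mm by 85 mm) begins 54 mm behind the grasp point. The pads swing forward as they close: fully open they stand 13 mm farther back than shut.
Start: joints at [-75.138, 7.471, 85.268, -0, 87.261, -4.893], TCP at [202.825, -564.683, 231.292] pointing down, gripper open.
Joint ranges: [-169.43, 169.43], [-51.17, 129.36], [1.28, 143.12], [-76.62, 256.62], [0, 156.53], [-152.29, 152.29]. Speed limits (degrees/s): [136.94, 136.94, 159.86, 180, 180, 180].

INTERFACE

Orientations are given as [roll, pitch, yaw] about the fixed x, y, z axes, in that order (R = Rz(yaw) Ry(pitch) Rx(roll)).
In Python, from bench import sense, eyes, job, models gives the robot as it stands. The module is installed in compiled form; this text tells all that it offers.
- The arm moves only by the tool apply_moves, never from a script. Its argument "rows" is a list of rows, each a list of 6 numbers: the shift along the tool's x, y, z in mm, then the turn, a rotation vector about the tool's x, y, z in rad. In form: [[dx, dy, dz, rx, ry, rz], ...]. A call has exactly 5 rows; each row shifts and turns the commanded pose from where the row before left it, along the tool's axes as they then stand; what a row does not reach is not made up. A row lasts 1/8 s, in which the tool goes at most 62.5 mm and 10.7 degrees, less where a joint would pass 70% of its speed; a pose out of reach is approached as far as the arm can. A call is refused whole if a number of a shift passes 62.5 or a number of a turn 0.188, either way. A call with a gripper value outside its range is refused whole. "fingers" is the finger opening in mm, from 0 to 85.4, set as the call begins (left out, the last holds). The fingers move at their own pace and stop on an object; "grip_force" is the grip in N (left out, the last holds). Time passes only in rows, so rows that do not move let the fingers close, or fill a call up. It gives the time, the measured TCP pose, the force, the opening and the grip force at its end, in the units of the state.
- sense(): the state, without advancing time (a new reading comes with each control period).
- eyes.snapshot(name): name is "scene" or "side" or "wrist"; returns (picture, depth): 420x560x3 uint8, red, green, blue; 420x560 float32, mm along the optical axis (not along the pixel's ray), 0 where there is no reading.
- eyes.get_calibration(name): a dict with "intrinsics" (3x3 intrinsics, pixels), "R" (3x3) and "t" (3): a world point X has camera coordinates R X + t; the wrist camera has in their place "mount" (4x4, takes a point from camera to tool coordinates, whose origin is the TCP and whose axes are the flange's). Camera axes: x right, y down, z forward; pixel columns grow to the right and rows downward; lengths in mm; the calibration is good to about 2 mm. A picture is of the moment at which its call begins: read the wrist's pose just before it. get_calibration takes no time and is no camera call.
- job.hand_in(): hands the job in; it is judged then, once.
Trained networks look in the newest picture that a camera, given by its name, has taken for a name from the list of things; names that differ only in an ending like _2 or _b are one class to them, and where a whole thing is asked for, a point or a joint stands for the part that bears it (a point fixed in the world has none). Each returns a list of dicts, best first, with "confidence" (0 to 1); they miss things now and then, are a little off and sometimes report something else, mostly with a low value. They report only what shows in the picture. A call takes as long as a camera call. They do not tell look-alikes from the thing itself.
- models.boxes_of(name, camera): "xyz" ([x, y, z] in mm, in world coordinates, good to about 4 mm: the middle of the surface that is visible of it).
- models.cut_out(name, camera): "pixels" (420x560 bool, what is visible of it).
- models.place_of(name, camera): "xyz" ([x, y, z] in mm, in world coordinates, good to about 4 mm: a listed point, or the origin of a listed thing).
The state is a dict: "time": time; "joint_pos": joint angles; "qd": joint speeds; "joint_efforts": joint torques, N m; "tool_pos": TCP position; "tcp_rot": TCP orientation; "ft_force": force on the tool from outside, world axes, zero at the start; "wrist_torque": the same for the moment, N m; "finger_gap": finger opening in mm; "grip_force": force on a finger pad.
Only numpy, scipy, OpenCV 4.12 (cv2) and the standard library are available. Lean on these libraries where they do the work, as an engineer would, in place of code of your own. Each camera call takes 0.05 s, during which the arm holds its last target. There are 200 camera calls.

TASK

The slide unit in the setting fixture lies loose between the open jaws with its slide sticking out to the side: give it a quarter turn so that the slide comes out through the notch of the front jaw, stand it flat on the bed, and push the rear jaw up until the unit is clamped square against the front jaw. Then pull the slide out by its upright handle until the front end of its tongue is level with the tip of the setting pointer, and keep it held there against its spring, so that a colleague can lock the stop screw: the job finishes with you still holding the slide out, not letting it go. Leave the pointer and the other things on the bench where they are.

Things in the scene. Friction and masses are not known exactly. Their poses are not given: they have to be found in the camera images.
- fixture: aluminium stroke-setting fixture bolted to the bench; base plate 335 x 120 x 12 mm. Origin: on the bench under the middle of the front jaw's clamping face. x points to its rear (front jaw to rear jaw, roughly away from the robot), y to its left, z up. The bed the unit stands on: top 20 mm above the bench, 70 mm wide, x = 0 to 130 mm; beside it only rails level with it
- notch (a point): middle of the fixed front jaw's notch, at the level of the bed (20 mm above the bench); axes as the fixture's. The jaw is 14 mm thick (its clamping face is 7 mm behind this point, +x), 92 mm wide, its top 60 mm above the bench; the notch is 32 mm wide, open at the top, cut down to bed level, for the slide to pass through
- unit_center (a point): centre (half-way up, 24 mm above the underside) of the slide unit lying loose on the bed between the open jaws: black block 56 long (x), 44 wide (y), 48 mm high, z up. Its slide comes out of the middle of its -x face; at the start it points to the fixture's left (+y), give or take 6 degrees, midway between the jaws within 8 mm. 0.35 to 0.55 kg in all
- handle_center (a point): upright black cylindrical handle of the unit's slide, 18 mm diameter, 34 mm tall: centre of it, 34 mm above the unit's underside (54 mm above the bench on the bed). It stands on the slide's steel tongue (20 mm wide, 8 thick, top 14 mm above the unit's underside). With the slide home its axis is 48 mm in front of the unit's -x face
- slide_tip (a point): middle of the front end of the slide's steel tongue, 12 mm ahead of the handle's axis, 10 mm above the unit's underside; with the slide home, 60 mm in front of the unit's -x face
- unit_slide (a joint): how far the spring-return slide is pulled out of the unit, m: 0 home, 0.045 at its end stop; it moves straight out along the unit's -x. The spring pulls it home with about 5.5 N at 0, rising by 2.2 N per cm
- pointer_tip (a point): tip of the small steel setting pointer (the mark) clamped on the rule in front of the front jaw, right (-y) of the slide's path. Axes as the fixture's. It is 14 mm right of the fixture's middle line, 26 mm above the bench, 75 to 93 mm in front of the front jaw's clamping face; its block is 14 mm wide along x and reaches 28 mm above the bench
- jaw_handle (a point): upright black post handle, 14 mm diameter, on the sliding rear jaw: on its axis, 52 mm above the bench; post top 73, foot 31 mm above the bench. Axes as the fixture's. The jaw's clamping face (92 mm wide, top 59 mm above the bench) is 28 mm in front (-x); the jaw block is 16 mm thick, leaving 5 mm to the post; behind the post the low carriage (top 31 mm) reaches 14 mm further
- jaw_carriage (a joint): how far the rear jaw has been slid forward (fixture's -x) from fully open, m: at 0 the jaws are 122 mm apart; a unit 56 mm long is clamped at about 0.066. It slides with about 7 N of drag and stays where it is left
- spare_a: another slide unit like the one in the fixture, standing on the bench to the left of the fixture; bystander
- spare_b: another slide unit like the one in the fixture, standing on the bench to the right of the fixture; bystander
- hex_key: T-handle hex key lying on the bench right of the fixture (handle 22 x 90 x 16 mm, shaft 125 mm long); bystander
- screw_tray: open two-part screw tray 85 x 120 x 28 mm left of the fixture; bystander
- spray_can: spray can, 60 mm diameter, 170 mm tall, at the far left; bystander
- screwdriver: screwdriver lying at the near right; bystander
There are look-alikes about, which are no part of the job. Leave any blue or pink look-alike of the part that bears unit_center alone.

How it is judged (in metres and radians):
On the way, in this order (a step that is already met when the one before it is completed fails the run):
1. the unit is turned with its slide through the front jaw's notch and stands on the bed (y of unit_center in the frame of fixture between -0.009 and 0.009 m and z of unit_center in the frame of fixture between 0.041 and 0.0465 m and angle between unit_center's own z axis and vertical below 0.06 rad and x of slide_tip in the frame of fixture below -0.03 m and y of slide_tip in the frame of fixture between -0.014 and 0.014 m and x of unit_center in the frame of fixture above 0.024 m), for 0.2 s.
2. the rear jaw is pushed up and the unit is clamped square between the jaws (all of step 1 and angle between the x axis of unit_center and the x axis of fixture, either way round below 0.05 rad and x of unit_center in the frame of fixture below 0.0305 m and x of unit_center in the frame of jaw_handle above -0.0585 m), for 0.2 s.
At the end, for the whole second after the job is handed in: Unit flat on the bed (2 mm, 3 degrees), slide through the notch, square (3 degrees), within 2.5 mm of both jaws and 9 mm of the fixture's middle line; slide's tip level with the pointer's within 3 mm, at rest, the fingers still holding it (over 4 N on the slide) (all of step 2 and x of slide_tip in the frame of pointer_tip between -0.003 and 0.003 m and contact force between the fingers and unit_slide above 4 N and velocity of joint unit_slide between -0.01 and 0.01 m/s); the arm keeps its last pose, push and grip.
It fails at once if the setting pointer is shifted by more than 4 mm (distance of pointer_tip from where it was at the start of the episode above 0.004 m).
It fails at once if one of the bystanders on the bench is shifted by more than 3 cm (distance of any of spare_a, spare_b, hex_key, screw_tray, spray_can, screwdriver from where it was at the start of the episode above 0.03 m).
It also fails if it takes over 64 s, if anything falls off the work surface, if the arm or the gripper's body presses on something with over 40 N, if the wrist force passes 120 N, or if a joint passes its speed limit or range.

## Working session

There is one attempt and no reset: what is moved stays moved. The work goes in short steps, Python scripts to look and compute and a tool call to move; the robot and the scene stay as the last step left them, time stands still between calls to the robot, and variables do not carry over. Pictures are saved under pics/ and viewed, at most 10 in all, crops included, and the job is handed in when it is done.

Besides the shell and the picture viewer there is one more tool, called after "Emit:" as name(argument=value, ...), one argument or row to a line, values as JSON. apply_moves: Moves the arm, as the interface text tells. Its arguments: {"type":"object","properties":{"rows":{"type":"array"},"fingers":{"type":"number"},"grip_force":{"type":"number"}},"required":["rows"]}

```bash
mkdir -p pics; cat > h.py <<'E'
import numpy as np, cv2
from bench import sense, eyes, job, models
from scipy.spatial.transform import Rotation as Ro
E
python3 - <<'E'
from h import *
s=sense();print(s)
for c in("scene","side"):
    p,d=eyes.snapshot(c);cv2.imwrite(f"pics/{c}0.png",p[:,:,::-1])
    for n in("fixture","notch","unit_center","handle_center","slide_tip","pointer_tip","jaw_handle","spare_a","spare_b","hex_key","screw_tray"):
        print(c,n,[(np.round(r["xyz"]).tolist(),round(r["confidence"],2)) for r in models.place_of(n,c)[:4]])
E
```

```text
{'time': 0.0, 'joint_pos': array([-7.51384374e+01,  7.51488170e+00,  8.53295303e+01, -6.96377768e-04,
        8.72621292e+01, -4.89135227e+00]), 'qd': array([-0.02249394,  0.01104111,  0.0202108 ,  0.01138619,  0.01804439,
        0.01620277]), 'joint_efforts': array([-7.01883819e-04, -5.69397962e+01, -5.00551414e+01, -3.13421979e-04,
        1.48754561e-02,  7.13701661e-05]), 'tool_pos': array([ 202.66967713, -564.14524527,  230.24439361]), 'tcp_rot': array([-1.79893787e+02, -8.39140994e-03,  1.97529410e+01]), 'ft_force': array([-0.26983842, -0.56637678, -0.3073907 ]), 'wrist_torque': array([ 0.03462345, -0.02872186,  0.00933097]), 'grip_force': 0.0, 'finger_gap': 85.5117885603544}
scene fixture [([503.0, -101.0, 0.0], 0.73)]
scene notch [([499.0, -101.0, 21.0], 0.63)]
scene unit_center [([485.0, 249.0, 28.0], 0.81), ([694.0, 192.0, 26.0], 0.63), ([563.0, -97.0, 42.0], 0.61), ([700.0, 375.0, -1.0], 0.28)]
scene handle_center [([488.0, 322.0, 38.0], 0.61), ([621.0, 199.0, 36.0], 0.6), ([554.0, -25.0, 53.0], 0.59)]
scene slide_tip [([555.0, -5.0, 25.0], 0.73), ([490.0, 332.0, 10.0], 0
[... 593 characters left out ...]
), ([489.0, 246.0, 24.0], 0.76), ([567.0, -94.0, 40.0], 0.58)]
side handle_center [([490.0, 323.0, 34.0], 0.62), ([554.0, -21.0, 57.0], 0.59), ([618.0, 194.0, 30.0], 0.51), ([418.0, 106.0, -2.0], 0.47)]
side slide_tip [([602.0, 198.0, 6.0], 0.81), ([555.0, -9.0, 27.0], 0.7), ([489.0, 333.0, 16.0], 0.65)]
side pointer_tip [([431.0, -124.0, 26.0], 0.48)]
side jaw_handle [([652.0, -81.0, 54.0], 0.88)]
side spare_a [([586.0, 87.0, -0.0], 0.77), ([612.0, -273.0, -0.0], 0.66)]
side spare_b [([586.0, 87.0, -0.0], 0.77), ([612.0, -273.0, -0.0], 0.66)]
side hex_key [([440.0, -297.0, -0.0], 0.59)]
side screw_tray [([419.0, 108.0, -3.0], 0.89), ([585.0, 84.0, -0.0], 0.74), ([565.0, -96.0, 44.0], 0.48)]
```

View pics/scene0.png

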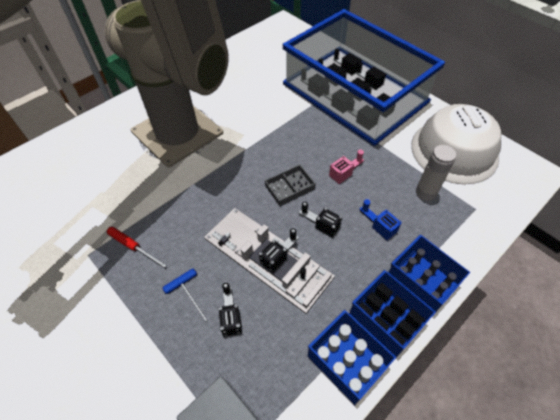

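View pics/side0.png

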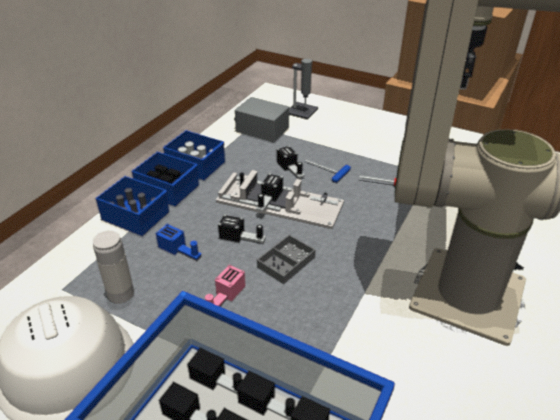

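The scene view shows the fixture around pixel (270,255), with the unit's slide sticking out to the left and its handle at (293,236). The side view agrees: fixture at (280,195), unit at (271,185). The network points fit a fixture yaw of about 8°, with the origin near (505,-100).

```bash
cat >> h.py <<'E'
def plan(pos,yaw,n,tilt0=True):
    s=sense();p=np.array(s["tool_pos"]);R=Ro.from_euler("xyz",s["tcp_rot"],degrees=True)
    T=Ro.from_euler("xyz",[180,0,yaw],degrees=True)
    rv=(R.inv()*T).as_rotvec()/n; step=(np.array(pos,float)-p)/n
    for i in range(n):
        d=R.inv().apply(step); print([round(float(v),1) for v in d]+[round(float(v),4) for v in rv], end=",\n" if i%5<4 else "\n--\n")
        R=R*Ro.from_rotvec(rv)
def st():
    s=sense();print("t",round(s["time"],2),"pos",np.round(s["tool_pos"],1),"rot",np.round(s["tcp_rot"],2),"F",np.round(s["ft_force"],1),"gap",round(s["finger_gap"],1),"g",round(s["grip_force"],1),"q6",round(s["joint_pos"][5]))
E
python3 -c "
from h import *
plan([560,-95,230],98.6,15)"
```

```text
[33.0, -21.4, 0.1, 0.0, -0.0, -0.0917],
[34.8, -18.3, 0.1, 0.0, -0.0, -0.0917],
[36.3, -15.0, 0.1, 0.0, -0.0, -0.0917],
[37.6, -11.6, 0.1, 0.0, -0.0, -0.0917],
[38.5, -8.2, 0.1, 0.0, -0.0, -0.0917]
--
[39.1, -4.6, 0.1, 0.0, -0.0, -0.0917],
[39.3, -1.0, 0.1, 0.0, -0.0, -0.0917],
[39.3, 2.6, 0.1, 0.0, -0.0, -0.0917],
[38.8, 6.2, 0.1, 0.0, -0.0, -0.0917],
[38.1, 9.7, 0.1, 0.0, -0.0, -0.0917]
--
[37.1, 13.2, 0.1, 0.0, -0.0, -0.0917],
[35.7, 16.5, 0.1, 0.0, -0.0, -0.0917],
[34.0, 19.7, 0.1, 0.0, -0.0, -0.0917],
[32.1, 22.8, 0.1, 0.0, -0.0, -0.0917],
[29.9, 25.6, 0.1, 0.0, -0.0, -0.0917]
--
```

Emit:
apply_moves(
  rows=[
    [33,-21.4,0,0,0,-0.092],
    [34.8,-18.3,0,0,0,-0.092],
    [36.3,-15,0,0,0,-0.092],
    [37.6,-11.6,0,0,0,-0.092],
    [38.5,-8.2,0,0,0,-0.092],
  ],
  fingers=66,
)

```text
time: 1.82
tool_pos: [322.5, -407.1, 231.4]
tcp_rot: [180.0, 0.0, 46.3]
ft_force: [-0.1, -0.9, -0.6]
finger_gap: 66.0
grip_force: 0.0
```

Emit:
apply_moves(
  rows=[
    [39.1,-4.6,0,0,0,-0.092],
    [39.3,-1,0,0,0,-0.092],
    [39.3,2.6,0,0,0,-0.092],
    [38.8,6.2,0,0,0,-0.092],
    [38.1,9.7,0,0,0,-0.092],
  ],
)

```text
time: 2.45
tool_pos: [441.3, -250.3, 231.5]
tcp_rot: [180.0, 0.0, 72.6]
ft_force: [0.3, -0.8, -0.3]
finger_gap: 65.8
grip_force: 0.0
```

Emit:
apply_moves(
  rows=[
    [37.1,13.2,0,0,0,-0.092],
    [35.7,16.5,0,0,0,-0.092],
    [34,19.7,0,0,0,-0.092],
    [32.1,22.8,0,0,0,-0.092],
    [29.9,25.6,0,0,0,-0.092],
  ],
)

```text
time: 3.08
tool_pos: [559.9, -93.3, 231.4]
tcp_rot: [180.0, 0.0, 99.0]
ft_force: [0.7, -0.4, 0.2]
finger_gap: 66.3
grip_force: 0.0
```

```bash
python3 - <<'E'
from h import *
for i in range(4): eyes.snapshot("scene")
st()
p,d=eyes.snapshot("wrist");cv2.imwrite("pics/w1.png",p[:,:,::-1]);np.save("d1",d)
print(eyes.get_calibration("wrist"))
for n in("notch","unit_center","handle_center","slide_tip","pointer_tip","jaw_handle"):
    print(n,[(np.round(r["xyz"],1).tolist(),round(r["confidence"],2)) for r in models.place_of(n,"wrist")[:3]])
st()
E
```

```text
t 3.27 pos [559.2 -94.  231.1] rot [-1.7997e+02  1.0000e-02  9.8870e+01] F [ 0.1 -0.6  0.2] gap 66.1 g 0.0 q6 -24
{'intrinsics': array([[325.51367106,   0.        , 277.30499313],
       [  0.        , 325.51367106, 208.18510252],
       [  0.        ,   0.        ,   1.        ]]), 'mount': array([[ 2.15638877e-04, -9.61856833e-01, -2.73553260e-01,
         7.01407803e+01],
       [ 9.99999970e-01,  2.40253719e-04, -5.64819108e-05,
        -2.50397774e-01],
       [ 1.20049700e-04, -2.73553239e-01,  9.61856856e-01,
        -1.41864030e+02],
       [ 0.00000000e+00,  0.00000000e+00,  0.00000000e+00,
         1.00000000e+00]])}
notch [([497.0, -95.5, 19.8], 0.81), ([507.7, -97.4, 1.3], 0.22)]
unit_center [([569.1, -91.7, 45.5], 0.83), ([288.5, -327.6, 1.1], 0.57)]
handle_center [([551.3, -26.5, 54.0], 0.98)]
slide_tip [([558.2, -9.9, 30.1], 0.93)]
pointer_tip [([427.6, -130.0, 27.5], 0.96)]
jaw_handle [([652.4, -80.6, 51.2], 0.9)]
t 3.62 pos [558.9 -95.1 231.4] rot [1.7999e+02 1.0000e-02 9.8740e+01] F [ 0.4 -0.3 -0.3] gap 66.1 g 0.0 q6 -24
```

View pics/w1.png

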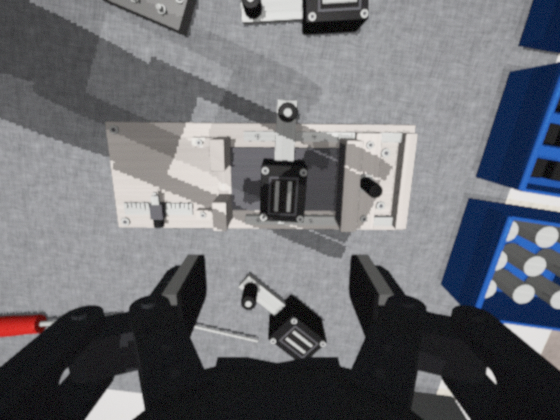

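The wrist view looks straight down on the fixture. The plate corners are near (107,122), (415,125), (409,228) and (118,228). The unit's top screws are at (265,170), (303,172), (302,218) and (263,218), and the handle top is at (288,111). I'll deproject these pixels at their known heights.

```bash
cat >> h.py <<'E'
def deproj(uv,z,pos,rot):
    c=eyes.get_calibration("wrist");M=c["mount"];K=c["intrinsics"];R=Ro.from_euler("xyz",rot,degrees=True).as_matrix()
    ray=R@M[:3,:3]@np.linalg.inv(K)@np.array([uv[0],uv[1],1.]); o=R@M[:3,3]+np.array(pos)
    return o+ray*(z-o[2])/ray[2]
E
python3 - <<'E'
from h import *
pos=[559.2,-94,231.1];rot=[180,0,98.9]
for n,uv,z in [("tl",(107,122),12),("tr",(415,125),12),("br",(409,228),12),("bl",(118,228),12),("s1",(265,170),68),("s2",(303,172),68),("s3",(302,218),68),("s4",(263,218),68),("handle",(288,111),71),("tongue end",(287.5,99),34),
 ("jawface_b",(229,223),60),("jawface_t",(229,139),60),("notch_t",(222,164),60),("notch_b",(222,204),60),("rear_b",(342,231),59),("rear_t",(344,139),59),("jpost",(374,190),73),("ptr",(156,203),27)]:
    print(n,np.round(deproj(uv,z,pos,rot),1))
p=cv2.imread("pics/w1.png");cv2.imwrite("pics/w1c.png",cv2.resize(p[90:245,95:425],(792,372),interpolation=cv2.INTER_CUBIC))
E
```

```text
tl [368.7 -59.6  12. ]
tr [695.8 -11.4  12. ]
br [ 720.3 -126.1   12. ]
bl [ 383.1 -179.    12. ]
s1 [544.2 -75.3  68. ]
s2 [580.  -71.6  68. ]
s3 [ 587.  -116.6   68. ]
s4 [ 549.2 -122.5   68. ]
handle [556.8 -19.4  71. ]
tongue end [555.6  -7.6  34. ]
jawface_b [ 515.9 -135.7   60. ]
jawface_t [506.4 -52.8  60. ]
notch_t [502.4 -77.3  60. ]
notch_b [ 506.8 -116.9   60. ]
rear_b [ 631.  -126.7   59. ]
rear_t [613.7 -36.   59. ]
jpost [648.6 -77.3  73. ]
ptr [ 430.6 -136.8   27. ]
```

View pics/w1c.png

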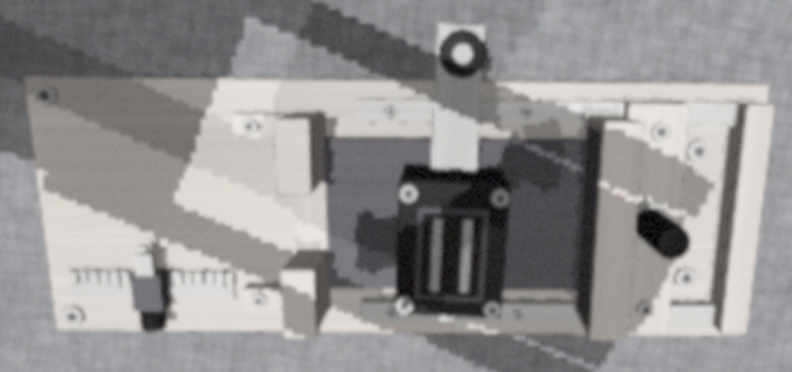

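Emit:
apply_moves(
  rows=[
    [-1.2,2.9,20,0,0,0.02],
    [-1.2,2.8,30,0,0,0.019],
    [0,0,35,0,0,0],
    [0,0,30,0,0,0],
    [0,0,15,0,0,0],
  ],
)

```text
time: 4.25
tool_pos: [563.2, -95.6, 97.7]
tcp_rot: [-179.8, -0.1, 96.5]
ft_force: [0.0, 0.3, 0.3]
finger_gap: 66.0
grip_force: 0.0
```

```bash
python3 - <<'E'
from h import *
for i in range(3): eyes.snapshot("scene")
st()
p,d=eyes.snapshot("wrist");cv2.imwrite("pics/w2.png",p[:,:,::-1])
E
```

```text
t 4.4 pos [564.5 -95.9 100.4] rot [-1.799e+02 -4.000e-02  9.657e+01] F [-0.2 -0.9 -0.2] gap 66.1 g 0.0 q6 -21
```

View pics/w2.png

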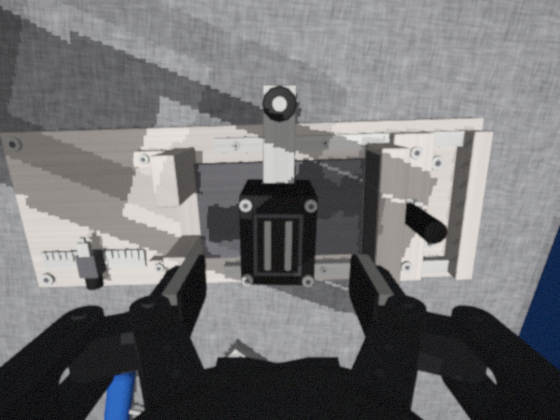

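The unit sits centred between the fingers: block at columns 241–316, handle at (281,103). Now I'll descend and grip.

Emit:
apply_moves(
  rows=[
    [0,0,20,0,0,0],
    [0,0,25,0,0,0],
    [0,0,20,0,0,0],
    [0,0,10,0,0,0],
    [0,0,0,0,0,0],
  ],
)

```text
time: 5.08
tool_pos: [564.6, -95.8, 25.4]
tcp_rot: [-179.9, -0.0, 96.6]
ft_force: [-0.1, -0.1, -0.0]
finger_gap: 66.0
grip_force: 0.0
```

Emit:
apply_moves(
  rows=[
    [0,0,0,0,0,0],
    [0,0,0,0,0,0],
    [0,0,0,0,0,0],
    [0,0,0,0,0,0],
    [0,0,0,0,0,0],
  ],
  fingers=30,
  grip_force=50,
)

```text
time: 5.7
tool_pos: [566.1, -96.2, 27.5]
tcp_rot: [179.9, 0.0, 96.6]
ft_force: [-0.4, -0.2, 5.6]
finger_gap: 43.3
grip_force: 53.0
```

Emit:
apply_moves(
  rows=[
    [0,0,-10,0,0,0],
    [0,0,-15,0,0,0],
    [0,0,-15,0,0,0],
    [0,0,-15,0,0,0],
    [0,0,-5,0,0,0],
  ],
)

```text
time: 6.32
tool_pos: [566.2, -96.2, 88.3]
tcp_rot: [179.9, 0.1, 96.6]
ft_force: [0.7, 0.6, -5.3]
finger_gap: 43.6
grip_force: 52.2
```

```bash
python3 - <<'E'
from h import *
eyes.snapshot("scene")
st();s=sense();plan([540.6,-92,s["tool_pos"][2]],188.5,10)
E
```

```text
t 6.38 pos [566.2 -96.2  88.3] rot [1.7986e+02 5.0000e-02 9.6590e+01] F [ 1.4  0.  -5.1] gap 43.5 g 52.2 q6 -21
[0.7, -2.5, -0.0, 0.0001, 0.0003, -0.1604],
[1.1, -2.3, -0.0, 0.0001, 0.0003, -0.1604],
[1.5, -2.1, -0.0, 0.0001, 0.0003, -0.1604],
[1.8, -1.9, -0.0, 0.0001, 0.0003, -0.1604],
[2.1, -1.6, -0.0, 0.0001, 0.0003, -0.1604]
--
[2.3, -1.2, -0.0, 0.0001, 0.0003, -0.1604],
[2.5, -0.8, -0.0, 0.0001, 0.0003, -0.1604],
[2.6, -0.4, -0.0, 0.0001, 0.0003, -0.1604],
[2.6, -0.0, -0.0, 0.0001, 0.0003, -0.1604],
[2.6, 0.4, -0.0, 0.0001, 0.0003, -0.1604]
--
```

Emit:
apply_moves(
  rows=[
    [0.7,-2.5,0,0,0,-0.16],
    [1.1,-2.3,0,0,0,-0.16],
    [1.5,-2.1,0,0,0,-0.16],
    [1.8,-1.9,0,0,0,-0.16],
    [2.1,-1.6,0,0,0,-0.16],
  ],
)

```text
time: 7.0
tool_pos: [551.8, -93.6, 85.7]
tcp_rot: [-180.0, -0.1, 142.7]
ft_force: [-0.2, -0.2, -5.1]
finger_gap: 43.8
grip_force: 52.0
```

Emit:
apply_moves(
  rows=[
    [2.3,-1.2,0,0,0,-0.16],
    [2.5,-0.8,0,0,0,-0.16],
    [2.6,-0.4,0,0,0,-0.16],
    [2.6,0,0,0,0,-0.16],
    [2.6,0.4,0,0,0,-0.16],
  ],
)

```text
time: 7.62
tool_pos: [538.9, -91.3, 85.7]
tcp_rot: [180.0, -0.1, -171.4]
ft_force: [-0.7, -0.4, -5.2]
finger_gap: 43.3
grip_force: 52.0
```

```bash
python3 - <<'E'
from h import *
for i in range(3): eyes.snapshot("scene")
st()
p,d=eyes.snapshot("wrist");cv2.imwrite("pics/w3.png",p[:,:,::-1])
for n in("notch","unit_center","handle_center","slide_tip","pointer_tip","jaw_handle"):
    print(n,[(np.round(r["xyz"],1).tolist(),round(r["confidence"],2)) for r in models.place_of(n,"wrist")[:3]])
E
```

```text
t 7.78 pos [539.1 -91.3  85.9] rot [ 1.7998e+02 -4.0000e-02 -1.7189e+02] F [ 0.3 -0.2 -5.1] gap 43.5 g 52.0 q6 -113
notch []
unit_center [([545.2, -86.0, 104.2], 0.61)]
handle_center [([462.6, -104.8, 110.7], 0.78), ([540.3, -89.2, 101.5], 0.17)]
slide_tip []
pointer_tip []
jaw_handle []
```

View pics/w3.png

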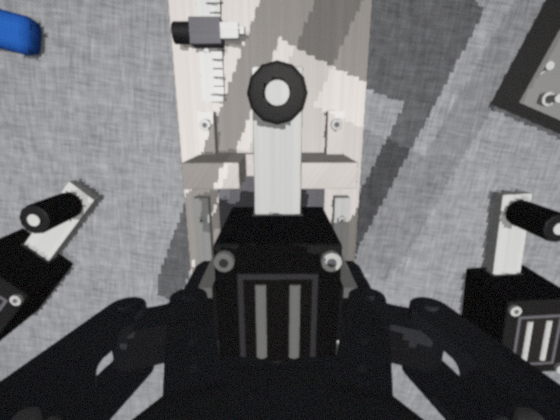

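```bash
python3 - <<'E'
from h import *
pos=[539.1,-91.3,85.9];rot=[180,0,-171.7]
P={}
for n,uv,z in [("a",(169,0),12),("b",(183,150),12),("c",(373,0),12),("d",(362,150),12),("jl",(182,162),60),("jr",(359,162),60),("jl2",(185,189),60),("jr2",(357,189),60),("h",(277,92),129),("ptr",(245,31),26)]:
    P[n]=deproj(uv,z,pos,rot);print(n,np.round(P[n],1))
# relative to tool line
ax=lambda a:np.degrees(np.arctan2(a[1],a[0]))
print(ax(P["b"]-P["a"]),ax(P["d"]-P["c"]),ax(P["jr"]-P["jl"])-90,ax(P["jr2"]-P["jl2"]))
E
```

```text
a [ 415.  -172.5   12. ]
b [ 500.4 -158.7   12. ]
c [397.8 -54.8  12. ]
d [483.5 -42.5  12. ]
jl [ 499.8 -145.9   60. ]
jr [486.7 -55.7  60. ]
jl2 [ 513.9 -143.4   60. ]
jr2 [500.8 -53.7  60. ]
h [ 463.6 -101.8  129. ]
ptr [ 427.7 -125.    26. ]
9.166167263094605 8.152642210473276 8.306430054440895 98.30279865866446
```

Emit:
apply_moves(
  rows=[
    [0,-2.7,0,0,0,-0.003],
    [0,0,13,0,0,0],
    [0,0,15,0,0,0],
    [0,0,15,0,0,0],
    [0,0,10,0,0,0],
  ],
)

```text
time: 8.75
tool_pos: [538.8, -93.8, 31.3]
tcp_rot: [179.9, -0.1, -171.6]
ft_force: [0.3, -0.4, -5.3]
finger_gap: 43.5
grip_force: 52.2
```

Emit:
apply_moves(
  rows=[
    [0,0,2,0,0,0],
    [0,0,0,0,0,0],
    [0,0,1.5,0,0,0],
    [0,0,0,0,0,0],
    [0,0,0,0,0,0],
  ],
)

```text
time: 9.38
tool_pos: [540.1, -94.2, 30.1]
tcp_rot: [-180.0, 0.0, -171.6]
ft_force: [-0.2, 0.7, -4.1]
finger_gap: 43.6
grip_force: 52.1
```

Emit:
apply_moves(
  rows=[
    [0,0,1,0,0,0],
    [0,0,0,0,0,0],
    [0,0,1,0,0,0],
    [0,0,0,0,0,0],
    [0,0,0,0,0,0],
  ],
)

```text
time: 10.0
tool_pos: [539.9, -94.1, 27.8]
tcp_rot: [-180.0, -0.0, -171.6]
ft_force: [-0.6, 0.8, -5.7]
finger_gap: 43.6
grip_force: 52.1
```

Emit:
apply_moves(
  rows=[
    [0,0,1,0,0,0],
    [0,0,0,0,0,0],
    [0,0,1,0,0,0],
    [0,0,0,0,0,0],
    [0,0,0,0,0,0],
  ],
)

```text
time: 10.62
tool_pos: [540.3, -94.2, 27.5]
tcp_rot: [-180.0, 0.0, -171.6]
ft_force: [-9.1, 0.7, 13.7]
finger_gap: 43.3
grip_force: 54.1
```

Emit:
apply_moves(
  rows=[
    [0,0,0,0,0,0],
    [0,0,0,0,0,0],
    [0,0,0,0,0,0],
    [0,0,0,0,0,0],
    [0,0,-10,0,0,0],
  ],
  fingers=66,
)

```text
time: 11.25
tool_pos: [539.0, -93.9, 35.2]
tcp_rot: [180.0, -0.1, -171.6]
ft_force: [-0.9, 0.4, -0.1]
finger_gap: 65.9
grip_force: 0.0
```

Emit:
apply_moves(
  rows=[
    [0,0,-20,0,0,0],
    [0,0,-35,0,0,0],
    [0,0,-40,0,0,0],
    [0,0,-30,0,0,0],
    [0,0,-10,0,0,0],
  ],
)

```text
time: 11.88
tool_pos: [541.3, -94.5, 173.9]
tcp_rot: [-179.9, 0.2, -171.6]
ft_force: [0.9, -0.4, -0.6]
finger_gap: 66.0
grip_force: 0.0
```

Emit:
apply_moves(
  rows=[
    [-20,0,0,0,0,0],
    [-30,0,0,0,0,0],
    [-35,0,0,0,0,0],
    [-30,0,0,0,0,0],
    [-20,0,0,0,0,0],
  ],
  fingers=0,
)

```text
time: 12.5
tool_pos: [673.9, -73.9, 169.1]
tcp_rot: [180.0, -0.1, -171.5]
ft_force: [-1.0, -0.1, 0.1]
finger_gap: -0.5
grip_force: 0.0
```

```bash
python3 - <<'E'
from h import *
for i in range(3): eyes.snapshot("scene")
st()
p,d=eyes.snapshot("wrist");cv2.imwrite("pics/w4.png",p[:,:,::-1])
for n in("notch","unit_center","handle_center","slide_tip","pointer_tip","jaw_handle"):
    print(n,[(np.round(r["xyz"],1).tolist(),round(r["confidence"],2)) for r in models.place_of(n,"wrist")[:3]])
E
```

```text
t 12.65 pos [673.1 -74.  169.2] rot [ 1.7996e+02 -1.2000e-01 -1.7154e+02] F [-0.2 -0.4  0.6] gap 0.1 g 0.0 q6 -109
notch []
unit_center [([542.4, -89.1, 43.5], 0.78), ([695.8, 186.5, 22.2], 0.75)]
handle_center []
slide_tip []
pointer_tip [([541.8, -89.7, 44.9], 0.66)]
jaw_handle [([652.7, -80.0, 52.8], 0.62)]
```

View pics/w4.png

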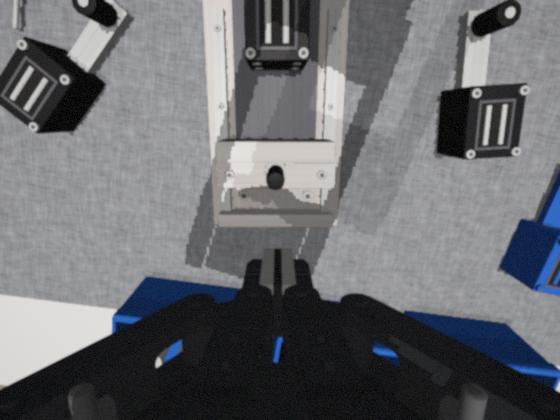

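The unit stands upright with its slide forward (top visible at rows 0–70, column 278). The jaw post is at (276,176), in line with the fingers. I'll come down behind the post.

Emit:
apply_moves(
  rows=[
    [-8,0,20,0,0,0],
    [0,0,30,0,0,0],
    [0,0,35,0,0,0],
    [0,0,25,0,0,0],
    [0,0,13,0,0,0],
  ],
)

```text
time: 13.62
tool_pos: [679.6, -72.7, 44.2]
tcp_rot: [179.9, -0.2, -171.6]
ft_force: [0.3, 0.5, -0.3]
finger_gap: -0.1
grip_force: 0.0
```

Emit:
apply_moves(
  rows=[
    [5,0,0,0,0,0],
    [8,0,0,0,0,0],
    [8,0,0,0,0,0],
    [8,0,0,0,0,0],
    [8,0,0,0,0,0],
  ],
)

```text
time: 14.25
tool_pos: [646.3, -78.5, 49.5]
tcp_rot: [-179.9, 0.3, -171.6]
ft_force: [9.0, 1.5, -5.9]
finger_gap: -0.2
grip_force: 3.9
```

Emit:
apply_moves(
  rows=[
    [7,0,0,0,0,0],
    [7,0,0,0,0,0],
    [6,0,0,0,0,0],
    [5,0,0,0,0,0],
    [4,0,0,0,0,0],
  ],
)

```text
time: 14.88
tool_pos: [617.7, -82.7, 49.5]
tcp_rot: [-179.9, 0.3, -171.6]
ft_force: [7.7, 1.0, -4.8]
finger_gap: 0.1
grip_force: 3.7
```

Emit:
apply_moves(
  rows=[
    [2,0,0,0,0,0],
    [2,0,0,0,0,0],
    [2,0,0,0,0,0],
    [1,0,0,0,0,0],
    [0,0,0,0,0,0],
  ],
)

```text
time: 15.5
tool_pos: [611.4, -83.7, 49.6]
tcp_rot: [-179.9, 0.4, -171.6]
ft_force: [9.6, 2.5, -6.6]
finger_gap: 0.2
grip_force: 4.8
```

Emit:
apply_moves(
  rows=[
    [1,0,0,0,0,0],
    [1,0,0,0,0,0],
    [1,0,0,0,0,0],
    [0,0,0,0,0,0],
    [0,0,0,0,0,0],
  ],
)

```text
time: 16.12
tool_pos: [608.6, -84.1, 49.7]
tcp_rot: [-179.9, 0.4, -171.6]
ft_force: [10.1, 2.3, -5.6]
finger_gap: -0.4
grip_force: 4.9
```

Emit:
apply_moves(
  rows=[
    [1,0,0,0,0,0],
    [1,0,0,0,0,0],
    [1,0,0,0,0,0],
    [1,0,0,0,0,0],
    [0,0,0,0,0,0],
  ],
)

```text
time: 16.75
tool_pos: [608.2, -84.0, 50.2]
tcp_rot: [-179.9, 0.8, -171.6]
ft_force: [28.1, 6.1, -18.2]
finger_gap: 0.1
grip_force: 13.9
```

Emit:
apply_moves(
  rows=[
    [1,0,0,0,0,0],
    [0,0,0,0,0,0],
    [0,0,0,0,0,0],
    [-4,0,0,0,0,0],
    [-4,0,0,0,0,0],
  ],
)

```text
time: 17.38
tool_pos: [610.0, -84.0, 49.4]
tcp_rot: [-179.9, 0.1, -171.6]
ft_force: [-0.0, -0.1, -0.2]
finger_gap: 0.2
grip_force: 0.0
```

Emit:
apply_moves(
  rows=[
    [-3,0,-10,0,0,0],
    [0,0,-25,0,0,0],
    [0,0,-35,0,0,0],
    [0,0,-35,0,0,0],
    [0,0,-15,0,0,0],
  ],
)

```text
time: 18.0
tool_pos: [613.4, -83.9, 171.6]
tcp_rot: [-179.9, 0.3, -171.6]
ft_force: [0.0, -1.3, -0.4]
finger_gap: -0.0
grip_force: 0.0
```

Emit:
apply_moves(
  rows=[
    [15,0,0,0,0,0],
    [25,0,0,0,0,0],
    [30,0,0,0,0,0],
    [25,0,0,0,0,0],
    [15,0,0,0,0,0],
  ],
  fingers=40,
)

```text
time: 18.62
tool_pos: [501.7, -99.7, 167.2]
tcp_rot: [180.0, -0.1, -171.6]
ft_force: [-0.6, 0.7, 0.3]
finger_gap: 40.5
grip_force: 0.0
```

```bash
python3 - <<'E'
from h import *
for i in range(3): eyes.snapshot("scene")
st()
p,d=eyes.snapshot("wrist");cv2.imwrite("pics/w5.png",p[:,:,::-1])
for n in("notch","unit_center","handle_center","slide_tip","pointer_tip","jaw_handle"):
    print(n,[(np.round(r["xyz"],1).tolist(),round(r["confidence"],2)) for r in models.place_of(n,"wrist")[:3]])
E
```

```text
t 18.77 pos [502.7 -99.7 167.5] rot [ 1.7999e+02 -2.0000e-02 -1.7161e+02] F [0.7 0.3 0.9] gap 40.2 g 0.0 q6 -115
notch [([500.3, -94.5, 19.8], 0.6)]
unit_center [([533.7, -93.1, 45.1], 0.94)]
handle_center [([621.2, 191.4, 32.6], 0.95), ([459.1, -110.0, 54.7], 0.62)]
slide_tip [([608.8, 195.9, 11.2], 0.93), ([452.3, -104.3, 33.0], 0.75)]
pointer_tip [([427.5, -124.5, 24.6], 0.65)]
jaw_handle [([592.8, -89.0, 51.6], 0.7)]
```

View pics/w5.png

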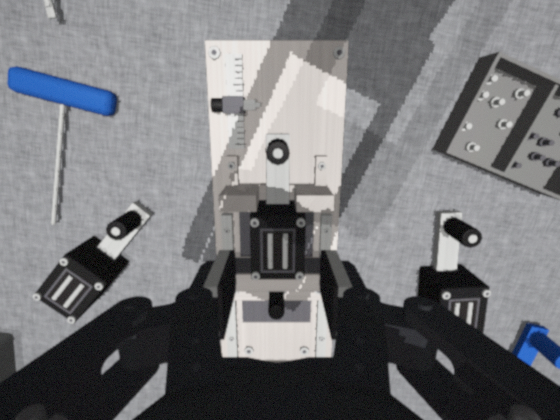

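The unit is clamped between the jaws and the slide passes through the notch. The handle top is at (278,148) and the pointer tip is near (258,104). A crop of this area will give the distance to pull.

```bash
python3 - <<'E'
import cv2
p=cv2.imread("pics/w5.png");cv2.imwrite("pics/w5c.png",cv2.resize(p[88:163,205:305],(800,600),interpolation=cv2.INTER_CUBIC))
E
```

```text
(no output)
```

View pics/w5c.png

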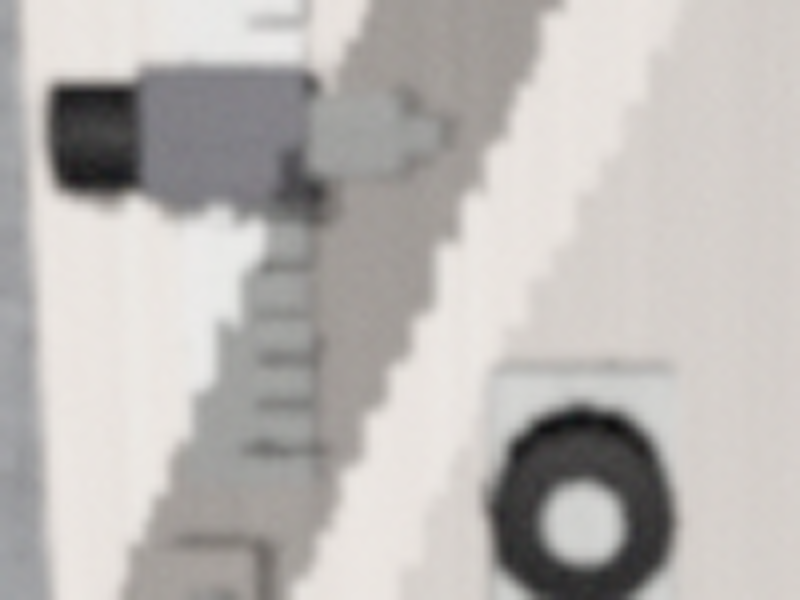

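The pointer tip is at crop (450,135), pixel (261.2,104.9). The tongue's top front edge is at crop row about 371, pixel (278.1,134.4).

```bash
python3 - <<'E'
from h import *
pos=np.array([502.7,-99.7,167.5]);rot=[180,0,-171.6]
f=np.radians(8.37);A=np.array([[np.cos(f),np.sin(f)],[-np.sin(f),np.cos(f)]])
for n,uv,z in [("ptr",(261.2,104.9),26),("tipT",(278.1,134.4),34),("tipB",(278.1,133.2),26),("handle top",(278,153),71),("jawL",(222,184.5),60),("jawR",(333,184.5),60)]:
    w=deproj(uv,z,pos,rot); print(n,np.round(w,1),"fix",np.round(A@(w[:2]-[507.3,-98.5]),1),"rel tool",np.round(A@(w[:2]-pos[:2]),1))
E
```

```text
ptr [ 427.2 -123.6   26. ] fix [-82.9 -13.1] rel tool [-78.2 -12.6]
tipT [ 448.4 -106.3   34. ] fix [-59.4   0.9] rel tool [-54.7   1.4]
tipB [ 447.8 -106.3   26. ] fix [-60.    0.9] rel tool [-55.3   1.4]
handle top [ 459.4 -104.8   71. ] fix [-48.3   0.7] rel tool [-43.5   1.2]
jawL [ 491.1 -144.2   60. ] fix [-22.7 -42.9] rel tool [-17.9 -42.4]
jawR [478.5 -58.6  60. ] fix [-22.7  43.7] rel tool [-18.   44.2]
```

Emit:
apply_moves(
  rows=[
    [10,1.2,5,0,0,0],
    [20,0,20,0,0,0],
    [13,0,30,0,0,0],
    [0,0,30,0,0,0],
    [0,0,15,0,0,0],
  ],
)

```text
time: 19.75
tool_pos: [458.9, -104.2, 65.8]
tcp_rot: [179.9, -0.1, -171.6]
ft_force: [-0.2, -0.6, 1.1]
finger_gap: 39.6
grip_force: 0.0
```

Emit:
apply_moves(
  rows=[
    [0,0,15,0,0,0],
    [0,0,10,0,0,0],
    [0,0,3,0,0,0],
    [0,0,0,0,0,0],
    [0,0,0,0,0,0],
  ],
)

```text
time: 20.38
tool_pos: [461.2, -104.9, 40.5]
tcp_rot: [-180.0, 0.1, -171.6]
ft_force: [0.3, -0.4, 0.5]
finger_gap: 40.0
grip_force: 0.0
```

Emit:
apply_moves(
  rows=[
    [0,0,0,0,0,0],
    [0,0,0,0,0,0],
    [0,0,0,0,0,0],
    [0,0,0,0,0,0],
    [0,0,0,0,0,0],
  ],
  fingers=5,
  grip_force=70,
)

```text
time: 21.0
tool_pos: [461.0, -105.1, 40.4]
tcp_rot: [-180.0, 0.0, -171.6]
ft_force: [-1.8, -2.2, 5.4]
finger_gap: 16.2
grip_force: 68.2
```

Emit:
apply_moves(
  rows=[
    [3,0,0,0,0,0],
    [5,0,0,0,0,0],
    [6,0,0,0,0,0],
    [5,0,0,0,0,0],
    [4,0,0,0,0,0],
  ],
)

```text
time: 21.62
tool_pos: [440.0, -108.1, 40.6]
tcp_rot: [-179.9, 0.3, -171.6]
ft_force: [10.8, 1.0, -4.1]
finger_gap: 16.2
grip_force: 68.3
```

```bash
python3 - <<'E'
from h import *
for i in range(4): eyes.snapshot("scene")
st()
p,d=eyes.snapshot("wrist");cv2.imwrite("pics/w6.png",p[:,:,::-1])
for c in("wrist","scene","side"):
  if c!="wrist": eyes.snapshot(c)
  for n in("unit_center","handle_center","slide_tip","pointer_tip"):
    print(c,n,[(np.round(r["xyz"],1).tolist(),round(r["confidence"],2)) for r in models.place_of(n,c)[:4]])
E
```

```text
t 21.82 pos [ 439.9 -108.1   40.6] rot [-179.94    0.28 -171.57] F [10.9 -0.5 -2.7] gap 15.9 g 68.3 q6 -119
wrist unit_center []
wrist handle_center [([434.8, -113.2, 52.4], 0.83)]
wrist slide_tip [([435.1, -112.5, 53.4], 0.59), ([429.8, -109.3, 34.0], 0.58)]
wrist pointer_tip [([426.5, -128.1, 23.1], 0.62)]
scene unit_center [([692.5, 189.3, 24.0], 0.92), ([532.6, -98.7, 41.2], 0.74), ([485.5, 247.0, 26.0], 0.65)]
scene handle_center [([622.2, 196.2, 36.3], 0.75), ([489.0, 317.7, 33.6], 0.64), ([437.4, -112.0, 52.4], 0.46)]
scene slide_tip [([426.6, -105.3, 27.9], 0.74), ([438.1, -300.5, -0.6], 0.71), ([604.4, 198.5, 7.7], 0.69), ([490.0, 330.9, 9.4], 0.43)]
scene pointer_tip [([426.8, -124.9, 27.9], 0.43), ([425.2, -107.5, 29.2], 0.17)]
side unit_center [([489.9, 246.8, 26.8], 0.74), ([533.5, -92.2, 40.4], 0.68), ([693.0, 190.2, 23.7], 0.63)]
side handle_center [([619.0, 194.6, 28.4], 0.64), ([433.8, -108.9, 54.1], 0.56)]
side slide_tip [([487.6, 332.9, 14.0], 0.76), ([426.4, -107.2, 24.6], 0.65), ([602.3, 199.8, 12.1], 0.47)]
side pointer_tip [([431.8, -126.0, 22.5], 0.58), ([507.1, -100.6, -4.0], 0.3)]
```

View pics/w6.png

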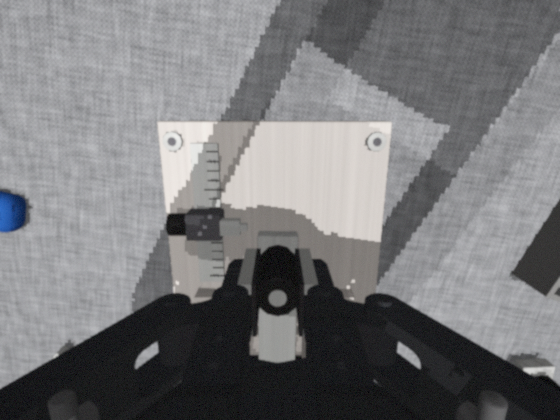

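The tongue's front end is at about (278,232) and the pointer tip at about (247,227), nearly level. Intensity profiles will give the remaining difference.

```bash
python3 - <<'E'
from h import *
p=cv2.imread("pics/w6.png",0).astype(int)
print("tongue cols 268-288 mean, rows 222-246:",list(zip(range(222,248),p[222:248,266:290].mean(1).round().astype(int))))
print("ptr patch rows 216-238 cols 238-254");print(p[216:239,236:256])
pos=[439.9,-108.1,40.6];rot=[-179.94,.28,-171.57]
f=np.radians(8.37);A=np.array([[np.cos(f),np.sin(f)],[-np.sin(f),np.cos(f)]])
for uv,z in [((247,226),26),((247,228),26),((278,230),26),((278,232),26),((278,232),34),((278,234),34)]:
    print(uv,z,np.round(A@(deproj(uv,z,pos,rot)[:2]-[507.3,-98.5]),1))
E
```

```text
tongue cols 268-288 mean, rows 222-246: [(222, np.int64(124)), (223, np.int64(124)), (224, np.int64(124)), (225, np.int64(124)), (226, np.int64(125)), (227, np.int64(124)), (228, np.int64(124)), (229, np.int64(123)), (230, np.int64(117)), (231, np.int64(104)), (232, np.int64(95)), (233, np.int64(93)), (234, np.int64(95)), (235, np.int64(99)), (236, np.int64(108)), (237, np.int64(117)), (238, np.int64(120)), (239, np.int64(120)), (240, np.int64(119)), (241, np.int64(119)), (242, np.int64(120)), (243, np.int64(118)), (244, np.int64(114)), (245, np.int64(97)), (246, np.int64(71)), (247, np.int64(46))]
ptr patch rows 216-238 cols 238-254
[[124 124 125 124 123 123 122 125 123 126 129 129 129 128 124 125 126 124
  127 126]
 [118 118 117 118 118 123 122 123 125 124 126 128 127 126 124 121 124 125
  127 128]
 [104 108 106 107 113 122 123 125 126 126 124 126 128 125 125 123 125 125
  127 126]
 [102  99  97 101 107 119 123 121 124 126 125 127 130 128 125 126 126 124
  126 127]
 [109 108 105 102 107 119 122 124 126 128 126 128 126 128 125 128 125 125
  126 128]
 [119 115 116 109 106 121 121 123
[... 965 characters left out ...]
22 123 126
  128 128]
 [121 123 122 113 109 118 123 124 121 126 124 130 130 129 126 122 123 125
  125 128]
 [119 124 124 118 113 122 124 124 126 123 126 126 127 127 126 122 124 124
  128 128]
 [124 125 122 123 122 124 126 126 125 122 126 126 129 127 126 123 123 124
  126 128]
 [128 124 124 125 125 124 122 124 125 124 125 129 128 130 127 122 123 124
  127 128]
 [125 126 127 127 123 124 125 125 123 127 127 127 128 128 130 125 121 125
  127 127]
 [125 125 125 126 126 123 125 126 127 124 125 128 128 126 128 126 124 122
  126 128]]
(247, 226) 26 [-83.8 -14.4]
(247, 228) 26 [-82.7 -14.4]
(278, 230) 26 [-81.7   1.3]
(278, 232) 26 [-80.6   1.3]
(278, 232) 34 [-83.6   1.3]
(278, 234) 34 [-82.5   1.3]
```

Emit:
apply_moves(
  rows=[
    [1,0,0,0,0,0],
    [1.2,0,0,0,0,0],
    [0,0,0,0,0,0],
    [0,0,0,0,0,0],
    [0,0,0,0,0,0],
  ],
)

```text
time: 23.2
tool_pos: [437.9, -108.4, 40.6]
tcp_rot: [-179.9, 0.3, -171.6]
ft_force: [10.7, -0.1, -3.5]
finger_gap: 16.2
grip_force: 68.3
```

```bash
python3 - <<'E'
from h import *
for i in range(2): eyes.snapshot("scene")
st();s=sense();p,d=eyes.snapshot("wrist")
p=cv2.cvtColor(p,cv2.COLOR_RGB2GRAY).astype(int)
print(list(zip(range(222,246),p[222:246,266:290].mean(1).round().astype(int).tolist())))
print("wide ptr",list(zip(range(212,244),p[212:244,230:238].mean(1).round().astype(int).tolist())))
print("tip",list(zip(range(214,240),p[214:240,241:246].mean(1).round().astype(int).tolist())))
f=np.radians(8.37);A=np.array([[np.cos(f),np.sin(f)],[-np.sin(f),np.cos(f)]])
for r in(224,226,228,230,232,234):print(r,[np.round((A@(deproj((260,r),z,s["tool_pos"],s["tcp_rot"])[:2]-[507.3,-98.5]))[0],1) for z in(24,26,28,34)])
E
```

```text
t 23.3 pos [ 437.9 -108.4   40.6] rot [-179.94    0.29 -171.57] F [10.5  0.1 -3. ] gap 16.1 g 68.3 q6 -119
[(222, 125), (223, 125), (224, 125), (225, 125), (226, 125), (227, 126), (228, 125), (229, 124), (230, 118), (231, 105), (232, 97), (233, 95), (234, 96), (235, 101), (236, 110), (237, 118), (238, 120), (239, 121), (240, 120), (241, 121), (242, 121), (243, 120), (244, 115), (245, 98)]
wide ptr [(212, 126), (213, 126), (214, 126), (215, 126), (216, 126), (217, 126), (218, 126), (219, 126), (220, 124), (221, 116), (222, 102), (223, 102), (224, 112), (225, 123), (226, 127), (227, 127), (228, 127), (229, 126), (230, 124), (231, 123), (232, 123), (233, 123), (234, 124), (235, 123), (236, 123), (237, 123), (238, 124), (239, 124), (240, 127), (241, 127), (242, 128), (243, 127)]
tip [(214, 125), (215, 125), (216, 124), (217, 125), (218, 125), (219, 124), (220, 124), (221, 124), (222, 125), (223, 123), (224, 123), (225, 123), (226, 115), (227, 106), (228, 110), (229, 121), (230, 123), (231, 123), (232, 123), (233, 123), (234, 123), (235, 123), (236, 122), (237, 125), (238, 124), (239, 125)]
224 [np.float64(-86.2), np.float64(-86.9), np.float64(-87.6), np.float64(-89.7)]
226 [np.float64(-85.2), np.float64(-85.9), np.float64(-86.6), np.float64(-88.7)]
228 [np.float64(-84.1), np.float64(-84.8), np.float64(-85.5), np.float64(-87.6)]
230 [np.float64(-83.0), np.float64(-83.7), np.float64(-84.4), np.float64(-86.6)]
232 [np.float64(-81.9), np.float64(-82.6), np.float64(-83.4), np.float64(-85.6)]
234 [np.float64(-80.8), np.float64(-81.5), np.float64(-82.3), np.float64(-84.6)]
```

```bash
python3 -c "
from h import *
print(job.hand_in())"
```

```text
the job is handed in; nothing more can be done
None
```

I turned the unit, clamped it square between the jaws and pulled its slide out until the tongue's front end measured within about 1 mm of the pointer tip. I handed the job in at about 23 s with the gripper still holding the slide (about 68 N on the pads); the hand-in gave no verdict.

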